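# Press a connector home with a hand-cranked bench screw press

## Task

Push the shuttle of the small bench press in by its knob until it is fully home against its stop, so that the connector lies under the ram. Then take the revolving grip of the crank and wind it clockwise, as seen from above, round and round until you feel the connector bottom on the board and the grip takes about 10 N to push round; do not heave on it, because from roughly 16 N at the grip the board cracks. Finally wind the crank back one full turn so that the foot stands well clear of the connector, let go, and leave the things lying around the press undisturbed.

Things in the scene. Friction and masses are not known exactly. Their poses are not given: they have to be found in the camera images.
- press: grey-blue cast C-frame bench screw press, base plate 170 x 335 mm. Origin on the vertical spindle axis at table height, z up; its +y points to the column and to the shuttle's stop, -y to the open front where the shuttle comes out. Column and head are 185 mm high, the nut boss round the spindle 195 mm; only spindle and crank rise above that.
- hub (a point): centre of the crank's hub (36 mm wide) on the spindle axis, level with the middle of the steel crank arm, 11 mm thick. The grip's axis stands 70 mm from it; a ball counterweight 43 mm on the other side. Right-hand thread, 10 mm lead: each turn clockwise (from above) lowers ram, crank and grip together by 10 mm, anticlockwise raises them. 221 to 227 mm high at the start.
- grip_mid (a point): middle of the black upright grip on the end of the crank arm: a cylinder 26 mm in diameter, 66 mm long, spinning freely on its pin; this point is 36 mm above the grip's lower end and 38 mm above the boss at the end of the arm. At the start the arm points anywhere within 1.6 rad either side of the press's +y. The frame's x and y axes turn with the grip and mean nothing.
- foot (a point): centre of the flat underside of the steel pressing foot (68 x 18 mm) under the ram, on the spindle axis. Load felt at the grip along its way round: about 2 N idle, about 4 N while the connector's pins go in; once it has bottomed the load climbs steadily, about 1 N per 5 mm of the grip's way. Held still it reads up to 3.5 N less (screw friction), and the crank springs back if let go.
- connector_top (a point): centre of the top face of the cream-coloured press-fit connector, 60 x 11 x 12 mm, whose pins are started in the green circuit board on the shuttle; at the start it stands 3.5 to 6 mm proud of its seat. The support block under the board differs from job to job, so the seated height of this point is not known beforehand: 71 to 73.5 mm above the table. It rides on the shuttle and lies under the foot when the shuttle is home.
- knob_mid (a point): middle of the black upright knob on the front end of the aluminium shuttle: 25 mm in diameter, 38 mm high, 52 to 90 mm above the table (this point 72 mm). It lies 165 mm from the spindle axis towards the press's -y when the shuttle is home. The shuttle slides along the press's y with about 2 N of friction.
- shuttle (a joint): distance in m that the shuttle still has to go towards +y of the press to its stop; 0 is home
- parts_bin: open yellow bin with spare connectors, 100 x 75 x 45 mm, loose; leave it alone
- screwdriver: green-handled screwdriver 190 mm long lying on the table, loose; leave it alone
- module: open electronics module in a black chassis, 163 x 100 x 50 mm, loose; leave it alone
- io_block: light-blue terminal block module, 72 x 100 x 34 mm, loose; leave it alone

How it is judged:
On the way, in this order (a step that is already met when the one before it is completed fails the run):
1. the shuttle is home against its stop, within 1.5 mm (value of joint shuttle below 0.0015 m), for 0.2 s.
2. the ram bears on the bottomed connector with at least 220 N (about 7 N at the grip), the shuttle still home (contact force between ram and connector above 220 N and z of connector_top in the frame of press below 0.074 m and value of joint shuttle below 0.0015 m), for 0.1 s.
3. the foot is wound up more than 5 mm above the connector (z of foot in the frame of connector_top above 0.005 m), for 0.1 s.
At the end, for the whole second after the job is handed in: The shuttle is home against its stop (within 1.5 mm), the connector is down in the board (its top less than 74 mm above the table), the foot stands more than 5 mm above it, and the press has been let go (value of joint shuttle below 0.0015 m and z of connector_top in the frame of press below 0.074 m and z of foot in the frame of connector_top above 0.005 m); the robot touches nothing.
It fails at once if the board is over-pressed and cracks: the ram bears on the connector with more than 800 N (about 19 N at the grip) (contact force between ram and connector above 800 N).
It fails at once if the parts bin is disturbed (moved more than 15 mm) (distance of parts_bin from where it was at the start of the episode above 0.015 m).
It fails at once if the screwdriver is disturbed (moved more than 15 mm) (distance of screwdriver from where it was at the start of the episode above 0.015 m).
It fails at once if the electronics module is disturbed (moved more than 15 mm) (distance of module from where it was at the start of the episode above 0.015 m).
It fails at once if the terminal block module is disturbed (moved more than 15 mm) (distance of io_block from where it was at the start of the episode above 0.015 m).
It also fails if it takes over 64 s, if anything falls off the work surface, if the arm or the gripper's body presses on something with over 40 N, if the wrist force passes 120 N, or if a joint passes its speed limit or range.

## Robot

A 6-joint arm with a two-finger parallel gripper is mounted at the origin on the work surface. World frame = base frame: x ahead of the robot, y to its left, z up, the work surface at z = 0. Lengths are in m, angles in rad, forces in N, time in s.
With the tool pointing down it reaches from about 0.25 to 0.8 m from the base axis. Payload 3.9 kg.
Tool frame: the origin (TCP) lies midway between the tips of the shut fingers; the grasp point (between the pads) lies 19 mm behind it; z points along the fingers, y is the direction in which the jaws open and shut (so a half turn about z gives the same grasp; the last joint's range is limited). The gripper opens to 85 mm and grips with 20 to 120 N. Pads are 22 mm wide; open, the fingers measure 114 mm over their backs; the gripper's body (76 mm by 85 mm) begins 54 mm behind the grasp point. The pads swing forward as they close: fully open they stand 13 mm farther back than shut.
Start: joints at [-1.224, 0.26, -0.138, 1.173, 0, 1.571], TCP at [0.178, -0.494, 0.231] pointing down, gripper open.
Joint ranges: [-2.78, 2.78], [-0.83, 1.72], [-1.28, 1.37], [-1.9, 2.12], [-1.57, 1.48], [-3.14, 3.14]. Speed limits (rad/s): [2.57, 2.57, 3.14, 3.14, 3.14, 3.14].

## Interface

Orientations are given as a rotation vector (axis times angle).
In Python, from station import bot, camera, workorder gives the robot as it stands.
- The arm moves only by the tool drive_tool, never from a script. Its argument "rows" is text: rows parted by semicolons, each of 7 numbers parted by spaces: the shift along the tool's x, y, z in m, then the turn, a rotation vector about the tool's x, y, z in degrees, then the closure in counts, from 0 (fully open) to 255 (shut). A call has 1 to 20 rows; each row is the pose to reach, as a shift and turn from the pose commanded when the call began, along the tool's axes at that moment; what a row does not reach only later rows make up. A row lasts 1/12 s, in which the tool goes at most 41.7 mm and 7.16 degrees, less where a joint would pass 70% of its speed; a pose out of reach is approached as far as the arm can. A call with a gripper value outside its range is refused whole. The fingers move at their own pace and stop on an object; the grip force is fixed at half the most. Time passes only in rows, so rows that repeat a pose let the fingers close. It gives the time, the measured TCP pose, the force and the opening at its end, in the units of the state.
- bot.get_state(): the state, without advancing time (a new reading comes with each control period).
- camera(name): name is "scene" or "top" or "wrist"; returns a dict with "frame" (400x640x3 uint8, red, green, blue), "fx", "fy", "cx", "cy" (pixels), "D" ([k1, k2, p1, p2, k3] as OpenCV has them; the pictures are not rectified), "world_to_cam" (4x4, takes a point from world to camera coordinates). Camera axes: x right, y down, z forward; pixel columns grow to the right and rows downward; lengths in m; the calibration is good to about 2 mm. A picture is of the moment at which its call begins. There is no depth.
- workorder.close_job(): hands the job in, once; it reports no verdict.
The state is a dict: "t": time; "q": joint angles; "joint_vel": joint speeds; "tau": joint torques, N m; "ee_pos": TCP position; "tool_rot": TCP orientation; "contact_force": force on the tool from outside, world axes, zero at the start; "torque": the same for the moment, N m; "width": opening from 0.0 (shut) to 1.0 (fully open).
Only numpy, scipy, OpenCV 4.12 (cv2) and the standard library are available. Lean on these libraries where they do the work, as an engineer would, in place of code of your own. Each camera call takes 0.05 s, during which the arm holds its last target.

## Working session

There is one attempt and no reset: what is moved stays moved. The work goes in short steps, Python scripts to look and compute and a tool call to move; the robot and the scene stay as the last step left them, time stands still between calls to the robot, and variables do not carry over. Pictures are saved under pics/ and viewed, and the job is handed in when it is done.

Besides the shell and the picture viewer there is one more tool, called after "Request:" by a JSON object that holds its "api" and its "payload", one argument or row to a line. drive_tool: Moves the arm, as the interface text tells. Its arguments: {"type":"object","properties":{"rows":{"type":"string"}},"required":["rows"]}

```bash
ls; mkdir -p pics
python3 - <<'E'
from station import bot,camera
import cv2,json
print(bot.get_state())
for n in ["scene","top","wrist"]:
    c=camera(n); cv2.imwrite(f"pics/{n}0.png",c["frame"][:,:,::-1])
    print(n,c["fx"],c["fy"],c["cx"],c["cy"],c["D"],c["world_to_cam"])
E
```

```text
pics
{'t': 0.0, 'q': array([-1.22395346e+00,  2.60680749e-01, -1.39382632e-01,  1.17272430e+00,
       -2.56847051e-06,  1.57082216e+00]), 'joint_vel': array([-0.00072383, -0.00105057,  0.00137297, -0.00197228, -0.00092169,
       -0.00085209]), 'tau': array([-1.93745924e-03, -4.05674458e+01,  2.53922492e+01,  1.87932694e-02,
        7.79092989e-05, -8.51467643e-07]), 'ee_pos': array([ 0.17822529, -0.4930801 ,  0.23046151]), 'tool_rot': array([-3.09254458e+00, -5.41714367e-01,  5.43423474e-04]), 'contact_force': array([ 0.84799318,  0.41788325, -0.20401087]), 'torque': array([0.01388918, 0.02468004, 0.03830181]), 'width': 0.9978918780049991}
scene 422.1688893952366 422.1688893952366 324.30655077580286 200.61815331215018 [-0.04388205  0.          0.          0.          0.        ] [[-0.52508733  0.85103419 -0.00491033  0.26213866]
 [ 0.71739035  0.43951038 -0.54053836 -0.24949179]
 [-0.45785848 -0.28735247 -0.84130504  1.59256811]
 [ 0.          0.          0.          1.        ]]
top 477.77354185279336 477.77354185279336 323.4315228521353 201.20984898714127 [-0.0671598  0.         0.         0.         0.       ] [[-0.0065141  -0.999953   -0.00718143  0.01009061]
 [-0.98430355  0.00767841 -0.17631668  0.49078992]
 [ 0.17636353  0.00592016 -0.9843073   1.55927197]
 [ 0.          0.          0.          1.        ]]
wrist 291.3025238752421 291.3025238752421 321.519601240757 201.8681449603808 [-0.04300024  0.          0.          0.          0.        ] [[ 0.33963269 -0.94055511 -0.00239355 -0.52468287]
 [-0.90795698 -0.32852364  0.26016597 -0.03500265]
 [-0.24548677 -0.08618763 -0.96556094  0.37902477]
 [ 0.          0.          0.          1.        ]]
```

View pics/scene0.png

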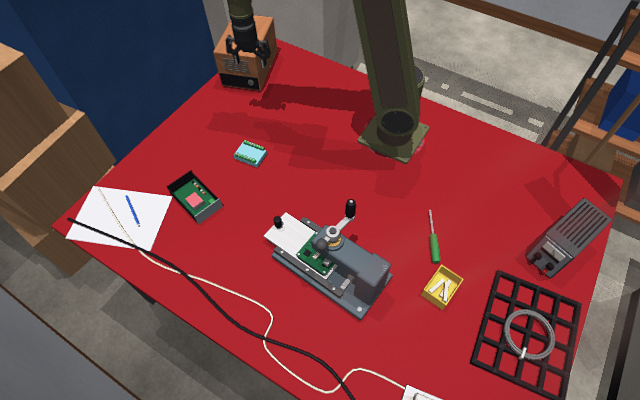

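View pics/top0.png

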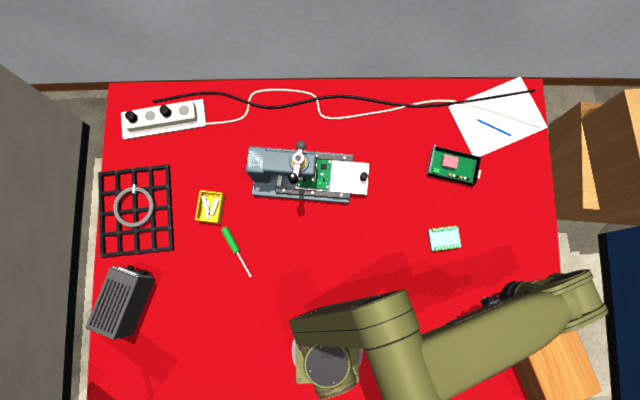

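View pics/wrist0.png

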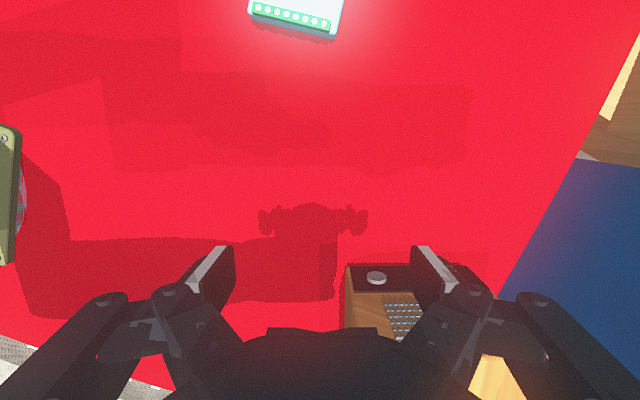

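Run:
```python
import cv2
a=cv2.imread("pics/top0.png")[125:225,230:390]; cv2.imwrite("pics/topz.png",cv2.resize(a,None,fx=5,fy=5,interpolation=cv2.INTER_CUBIC))
a=cv2.imread("pics/scene0.png")[185:325,255:415]; cv2.imwrite("pics/scz.png",cv2.resize(a,None,fx=4,fy=4,interpolation=cv2.INTER_CUBIC))
```

```text
(no output)
```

View pics/topz.png

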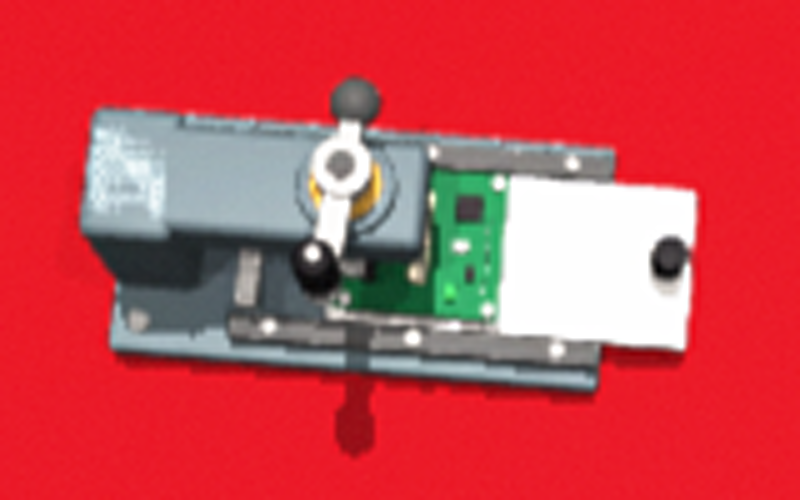

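View pics/scz.png

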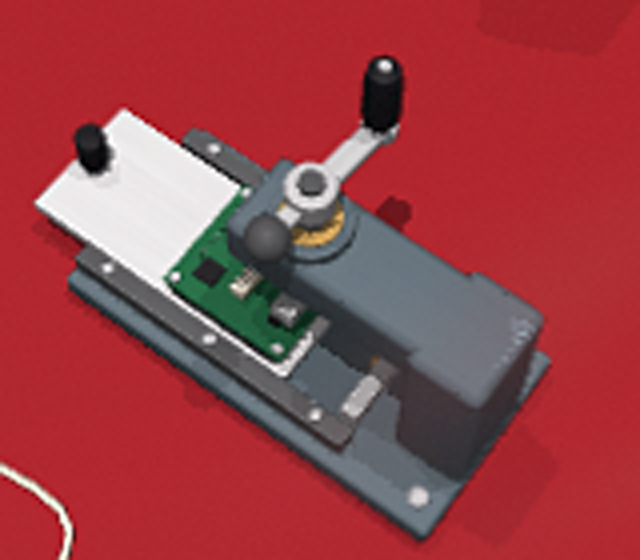

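```bash
cat > h.py <<'E'
import numpy as np, cv2
K={"scene":(422.1688893952366,324.30655077580286,200.61815331215018,-0.04388205,[[-0.52508733,0.85103419,-0.00491033,0.26213866],[0.71739035,0.43951038,-0.54053836,-0.24949179],[-0.45785848,-0.28735247,-0.84130504,1.59256811]]),
"top":(477.77354185279336,323.4315228521353,201.20984898714127,-0.0671598,[[-0.0065141,-0.999953,-0.00718143,0.01009061],[-0.98430355,0.00767841,-0.17631668,0.49078992],[0.17636353,0.00592016,-0.9843073,1.55927197]])}
def cal(n): 
    if isinstance(n,dict): return n["fx"],n["cx"],n["cy"],n["D"][0],np.array(n["world_to_cam"])[:3]
    f,cx,cy,k,M=K[n]; return f,cx,cy,k,np.array(M)
def norm(n,uv):
    f,cx,cy,k,M=cal(n); A=np.array([[f,0,cx],[0,f,cy],[0,0,1]])
    return cv2.undistortPoints(np.array([[uv]],float),A,np.array([k,0,0,0,0.])).ravel(),M
def ray(n,uv):
    x,M=norm(n,uv);R=M[:,:3];o=-R.T@M[:,3];d=R.T@np.array([x[0],x[1],1]);return o,d
def atz(n,uv,z):
    o,d=ray(n,uv);return o+d*(z-o[2])/d[2]
def tri(*obs):
    A=[];
    for n,uv in obs:
        x,M=norm(n,uv);A+= [x[0]*M[2]-M[0],x[1]*M[2]-M[1]]
    A=np.array(A);p=np.linalg.lstsq(A[:,:3],-A[:,3],rcond=None)[0];return p
def proj(n,p):
    f,cx,cy,k,M=cal(n);A=np.array([[f,0,cx],[0,f,cy],[0,0,1]])
    return cv2.projectPoints(np.array([p],float),cv2.Rodrigues(M[:,:3])[0],M[:,3],A,np.array([k,0,0,0,0.]))[0].ravel()
E
python3 - <<'E'
from h import *
np.set_printoptions(precision=4,suppress=True)
T=lambda u,v:("top",(u/5+230-.4,v/5+125-.4)); S=lambda u,v:("scene",(u/4+255-.4,v/4+185-.4))
print("hubtop",tri(T(341,160),S(312,182)))
print("griptop",tri(T(318,248),S(384,66)))
print("knobtop",tri(T(667,250),S(90,132)))
# base corners top view z~.02?
for p in [(115,352),(598,388),(615,150)]: print(atz(*T(*p),.02)[:2])
for p in [(425,537),(72,283)]: print(atz(*S(*p),.02)[:2])
print("baseL",tri(T(115,352),S(550,358)) )
for p in [(512,178),(497,330),(695,190),(685,348)]: print("sh",atz(*T(*p),.05)[:2])
print("knob z.09",atz(*T(667,250),.09),atz(*S(90,132),.09))
E
```

```text
hubtop [0.5897 0.0815 0.2465]
griptop [0.5218 0.0919 0.304 ]
knobtop [ 0.5692 -0.1245  0.0966]
[0.5186 0.249 ]
[ 0.491 -0.081]
[ 0.6585 -0.0955]
[0.6855 0.2369]
[ 0.6547 -0.0917]
baseL [0.518  0.2499 0.0207]
sh [ 0.6309 -0.0235]
sh [ 0.5257 -0.0124]
sh [ 0.6216 -0.1475]
sh [ 0.5124 -0.1382]
knob z.09 [ 0.5705 -0.1244  0.09  ] [ 0.5666 -0.128   0.09  ]
```

Request:
{"api": "drive_tool", "payload": {
  "rows": "0.03 0 0 0 0 6 0; 0.06 0 0 0 0 12 0"
}}

```text
t: 0.32
ee_pos: [0.2343, -0.4733, 0.2309]
tool_rot: [-3.134, -0.202, 0.001]
contact_force: [0.2, -0.1, 0.5]
width: 0.999
```

Run:
```python
from station import bot
import numpy as np
s=bot.get_state();np.set_printoptions(precision=4,suppress=True)
from scipy.spatial.transform import Rotation as R
print(s["q"],s["ee_pos"],R.from_rotvec(s["tool_rot"]).as_matrix(),s["t"])
```

```text
[-1.111   0.2662 -0.1306  1.1748 -0.0001  1.9017] [ 0.2343 -0.4733  0.2309] [[ 0.9917  0.1285 -0.0004]
 [ 0.1285 -0.9917  0.0006]
 [-0.0003 -0.0007 -1.    ]] 0.3167
```

Request:
{"api": "drive_tool", "payload": {
  "rows": "0.019 -0.015 0 0 0 -7 0; 0.038 -0.030 0 0 0 -14 0; 0.057 -0.045 0 0 0 -21 0; 0.076 -0.060 0 0 0 -28 0; 0.095 -0.075 0 0 0 -35 0; 0.114 -0.090 0 0 0 -42 0; 0.133 -0.105 0 0 0 -49 0; 0.152 -0.120 0 0 0 -56 0; 0.171 -0.135 0 0 0 -63 0; 0.190 -0.150 0 0 0 -70 0; 0.209 -0.165 0 0 0 -77 0; 0.228 -0.180 0 0 0 -84 0; 0.247 -0.195 0 0 0 -91 0; 0.266 -0.210 0 0 0 -98 0; 0.285 -0.226 0 0 0 -105 0; 0.304 -0.241 0.01 0 0 -112 0; 0.323 -0.256 0.02 0 0 -119 0; 0.342 -0.271 0.03 0 0 -126 0; 0.361 -0.286 0.04 0 0 -133 0; 0.376 -0.301 0.05 0 0 -140 0"
}}

```text
t: 1.98
ee_pos: [0.5672, -0.1226, 0.1805]
tool_rot: [0.86, 3.022, 0.0]
contact_force: [0.1, -1.2, -0.8]
width: 1.0
```

Request:
{"api": "drive_tool", "payload": {
  "rows": "0 0 0 0 0 -7 0; 0 0 0 0 0 -14 0; 0 0 0 0 0 -21 0; 0 0 0 0 0 -27.6 0; 0 0 0 0 0 -27.6 0"
}}

```text
t: 2.4
ee_pos: [0.5659, -0.1235, 0.1808]
tool_rot: [-0.121, -3.138, -0.0]
contact_force: [0.3, -0.4, 1.0]
width: 1.001
```

```bash
cat >> h.py <<'E'
from scipy.spatial.transform import Rotation as Rn
np.set_printoptions(precision=4,suppress=True)
def st():
    from station import bot
    s=bot.get_state(); R=Rn.from_rotvec(s["tool_rot"]).as_matrix()
    print("t",s["t"],"q",s["q"],"p",s["ee_pos"],"az",np.degrees(np.arctan2(R[1,0],R[0,0])),"tz",R[:,2],"F",s["contact_force"],"w",s["width"]); return s,R
E
python3 - <<'E'
from h import *
from station import camera
s,R=st(); print(R)
for n in ["wrist","top"]:
    c=camera(n);cv2.imwrite(f"pics/{n}1.png",c["frame"][:,:,::-1])
    if n=="wrist":
        import pickle;pickle.dump({k:v for k,v in c.items() if k!="frame"},open("w1.pkl","wb"))
        print(proj(c,[.568,-.126,.09]),proj(c,[.522,.092,.304]))
E
```

```text
t 2.4 q [-0.2149  0.3775 -0.0997  1.0947  0.     -0.1378] p [ 0.5659 -0.1235  0.1808] az 175.58639016463988 tz [-0.001   0.0002 -1.    ] F [ 0.2559 -0.4317  0.9539] w 1.000717507304834
[[-0.997   0.077  -0.001 ]
 [ 0.077   0.997   0.0002]
 [ 0.001   0.0002 -1.    ]]
[320.1268 208.4234] [-9771.7624   197.7099]
```

View pics/wrist1.png

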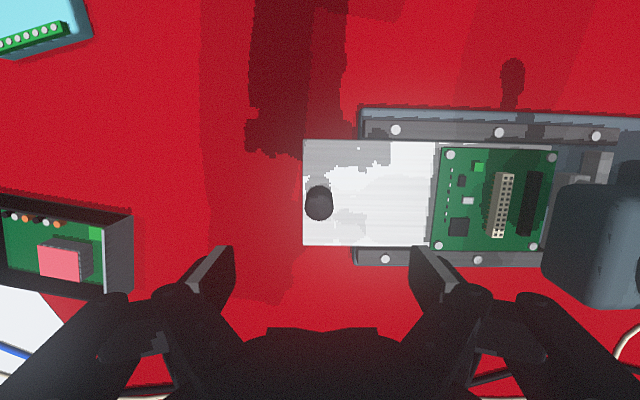

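Request:
{"api": "drive_tool", "payload": {
  "rows": "-0.002 -0.001 0.025 0 0 0 0; -0.002 -0.001 0.05 0 0 0 60; -0.002 -0.001 0.075 0 0 0 90; -0.002 -0.001 0.1 0 0 0 90; -0.002 -0.001 0.115 0 0 0 90; -0.002 -0.001 0.122 0 0 0 90; -0.002 -0.001 0.122 0 0 0 170; -0.002 -0.001 0.122 0 0 0 255; -0.002 -0.001 0.122 0 0 0 255; -0.002 -0.001 0.122 0 0 0 255; -0.002 -0.001 0.122 0 0 0 255; -0.002 -0.001 0.122 0 0 0 255"
}}

```text
t: 3.5
ee_pos: [0.5688, -0.1253, 0.0605]
tool_rot: [0.125, 3.137, -0.001]
contact_force: [-1.3, -1.0, 3.5]
width: 0.273
```

Request:
{"api": "drive_tool", "payload": {
  "rows": "0 0.004 0 0 0 0 255; 0 0.01 0 0 0 0 255; 0 0.016 0 0 0 0 255; 0 0.022 0 0 0 0 255; 0 0.028 0 0 0 0 255; 0 0.033 0 0 0 0 255; 0 0.036 0 0 0 0 255; 0 0.038 0 0 0 0 255"
}}

```text
t: 4.17
ee_pos: [0.5724, -0.0864, 0.0605]
tool_rot: [0.123, 3.136, -0.001]
contact_force: [-1.3, -2.4, 5.1]
width: 0.278
```

Request:
{"api": "drive_tool", "payload": {
  "rows": "0 0.001 0 0 0 0 255; 0 0.002 0 0 0 0 255; 0 0.003 0 0 0 0 255"
}}

```text
t: 4.42
ee_pos: [0.5727, -0.0837, 0.0605]
tool_rot: [0.124, 3.136, -0.001]
contact_force: [-0.4, -2.3, 5.4]
width: 0.274
```

Request:
{"api": "drive_tool", "payload": {
  "rows": "0 0.0015 0 0 0 0 255; 0 0.003 0 0 0 0 255; 0 0.004 0 0 0 0 255"
}}

```text
t: 4.67
ee_pos: [0.5728, -0.0827, 0.0605]
tool_rot: [0.126, 3.136, -0.011]
contact_force: [-1.0, -13.6, 4.3]
width: 0.273
```

Request:
{"api": "drive_tool", "payload": {
  "rows": "0 0.0005 0 0 0 0 255; 0 0.0005 0 0 0 0 255; 0 0.0005 0 0 0 0 255; 0 -0.0015 0 0 0 0 255; 0 -0.002 0 0 0 0 255; 0 -0.002 0 0 0 0 90; 0 -0.002 0 0 0 0 90; 0 -0.002 0 0 0 0 90; 0 -0.002 -0.03 0 0 0 60; 0 -0.002 -0.06 0 0 0 60; 0 -0.002 -0.1 0 0 0 30; 0 -0.002 -0.14 0 0 0 0; 0 -0.002 -0.18 0 0 0 0; 0 -0.002 -0.22 0 0 0 0; 0 -0.002 -0.26 0 0 0 0; 0 -0.002 -0.275 0 0 0 0; 0 -0.002 -0.275 0 0 0 0"
}}

```text
t: 6.08
ee_pos: [0.5735, -0.0816, 0.3394]
tool_rot: [0.123, 3.13, -0.0]
contact_force: [-0.2, 0.4, -0.1]
width: 1.0
```

Run:
```python
from h import *
from station import camera
s,R=st(); print(R)
import pickle
for n in ["wrist","top","scene"]:
    c=camera(n);cv2.imwrite(f"pics/{n}2.png",c["frame"][:,:,::-1])
    if n=="wrist":
        pickle.dump({k:v for k,v in c.items() if k!="frame"},open("w2.pkl","wb"))
        print(proj(c,[.522,.092,.3]),proj(c,[.59,.081,.24]))
```

```text
t 6.0833 q [-0.1418  0.3334  0.2454  1.4738  0.0007 -0.0633] p [ 0.5735 -0.0816  0.3394] az 175.50553297396783 tz [ 0.0091 -0.0006 -1.    ] F [-0.2261  0.4407 -0.1123] w 0.9999338675304162
[[-0.9969  0.0784  0.0091]
 [ 0.0784  0.9969 -0.0006]
 [-0.0091  0.0001 -1.    ]]
[591.0597 128.1075] [508.1454 205.8277]
```

View pics/wrist2.png

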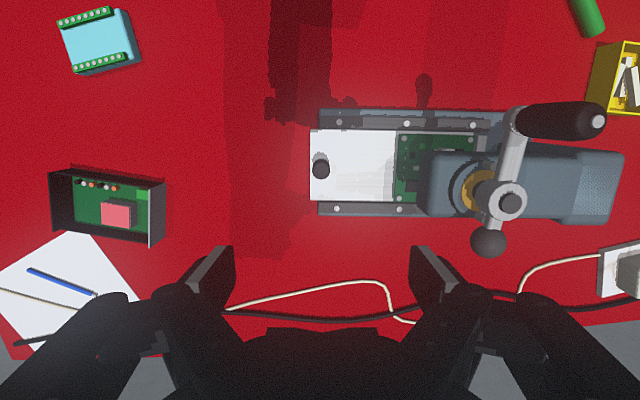

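View pics/top2.png

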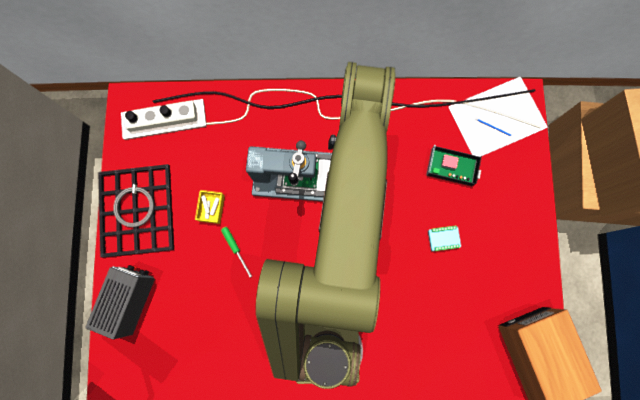

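```bash
python3 - <<'E'
from h import *
import pickle
w=pickle.load(open("w2.pkl","rb"))
T=lambda u,v:("top",(u/5+230-.4,v/5+125-.4)); S=lambda u,v:("scene",(u/4+255-.4,v/4+185-.4))
print("hubtop",tri(T(341,160),S(312,182),(w,(510,202))),tri(S(312,182),(w,(510,202))))
print("griptop",tri(T(318,248),S(384,66),(w,(598,121))),tri(S(384,66),(w,(598,121))))
E
python3 - <<'E'
import cv2
a=cv2.imread("pics/scene2.png")[185:325,255:415]; cv2.imwrite("pics/scz2.png",cv2.resize(a,None,fx=4,fy=4,interpolation=cv2.INTER_CUBIC))
E
```

```text
hubtop [0.5882 0.0811 0.2429] [0.5865 0.0812 0.2414]
griptop [0.5202 0.0921 0.3043] [0.5187 0.0936 0.3022]
```

View pics/scz2.png

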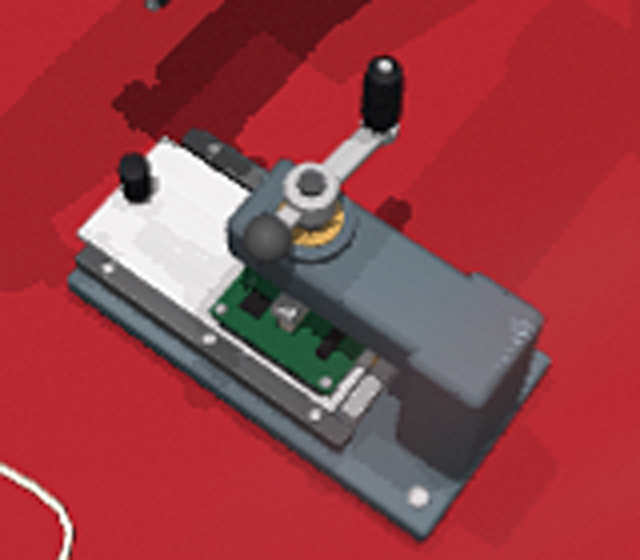

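Request:
{"api": "drive_tool", "payload": {
  "rows": "0.008 0.02 0 0 0 0 0; 0.016 0.04 0 0 0 0 0; 0.024 0.06 0 0 0 0 0; 0.032 0.08 0 0 0 0 0; 0.04 0.1 0 0 0 0 0; 0.048 0.12 0 0 0 0 0; 0.056 0.14 0 0 0 0 0; 0.064 0.158 0 0 0 0 0; 0.0675 0.168 0 0 0 0 0; 0.0675 0.1697 0 0 0 0 0; 0.0675 0.1697 0.02 0 0 0 0; 0.0675 0.1697 0.04 0 0 0 0; 0.0675 0.1697 0.06 0 0 0 0; 0.0675 0.1697 0.075 0 0 0 0; 0.0675 0.1697 0.083 0 0 0 0; 0.0675 0.1697 0.083 0 0 0 0; 0.0675 0.1697 0.083 0 0 0 0"
}}

```text
t: 7.65
ee_pos: [0.5175, 0.092, 0.2509]
tool_rot: [-0.125, -3.138, 0.001]
contact_force: [-1.1, -0.4, 0.9]
width: 0.998
```

Run:
```python
from h import *
from station import camera
s,R=st()
for n in ["wrist"]:
    c=camera(n);cv2.imwrite(f"pics/{n}3.png",c["frame"][:,:,::-1])
c=camera("scene");a=c["frame"][140:300,255:455,::-1]; cv2.imwrite("pics/scz3.png",cv2.resize(a,None,fx=3.5,fy=3.5,interpolation=cv2.INTER_CUBIC))
```

```text
t 7.65 q [ 0.176   0.2544 -0.0943  1.2233 -0.0002  0.2557] p [0.5175 0.092  0.2509] az 175.43211243898634 tz [-0.0012 -0.0004 -1.    ] F [-1.1139 -0.3827  0.9118] w 0.9981762206846556
```

View pics/wrist3.png

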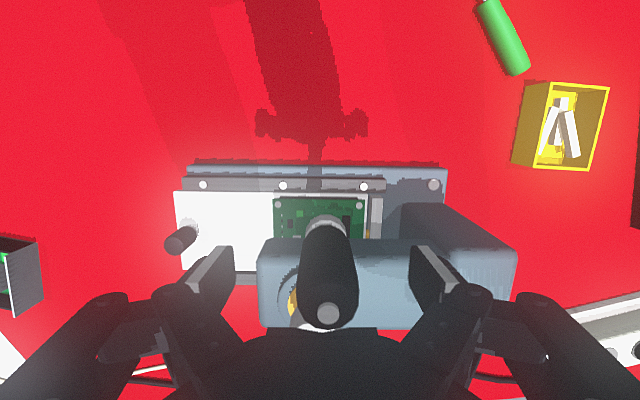

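View pics/scz3.png

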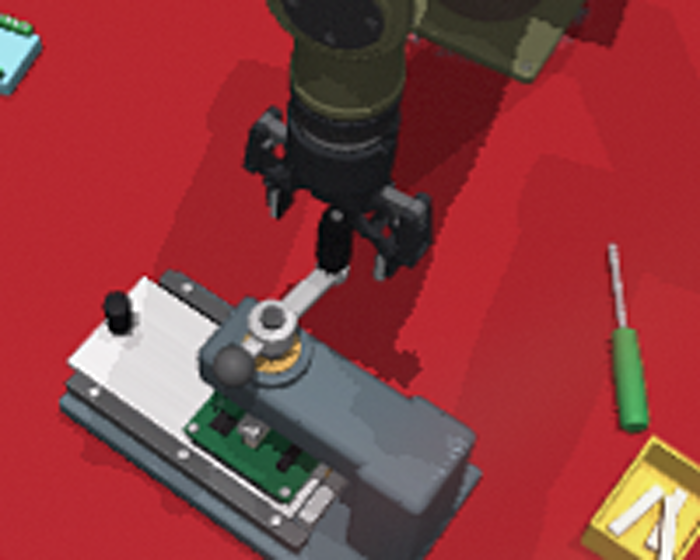

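Request:
{"api": "drive_tool", "payload": {
  "rows": "-0.002 0 -0.005 0 0 0 100; -0.002 0 -0.005 0 0 0 255; -0.002 0 -0.005 0 0 0 255; -0.002 0 -0.005 0 0 0 255; -0.002 0 -0.005 0 0 0 255; -0.002 0 -0.005 0 0 0 255; -0.002 0 -0.005 0 0 0 255; -0.002 0 -0.005 0 0 0 255"
}}

```text
t: 8.42
ee_pos: [0.5197, 0.0929, 0.2568]
tool_rot: [0.124, 3.138, 0.002]
contact_force: [-1.0, 1.2, 5.2]
width: 0.29
```

```bash
cat >> h.py <<'E'
C=np.array([.588,.081]); RAD=.07
E
python3 - <<'E'
from h import *
s,R=st(); print(R)
d=s["ee_pos"][:2]-C; print(np.hypot(*d),np.degrees(np.arctan2(d[1],d[0])),s["torque"])
E
```

```text
t 8.4167 q [ 0.1763  0.2549 -0.0784  1.2365  0.0009  0.255 ] p [0.5197 0.0929 0.2568] az 175.4877821500818 tz [ 0.0008  0.0011 -1.    ] F [-0.9507  1.2258  5.221 ] w 0.2904122793901507
[[-0.9969  0.0787  0.0008]
 [ 0.0787  0.9969  0.0011]
 [-0.0007  0.0011 -1.    ]]
0.0693100141664853 170.1461866776435 [ 0.4336  0.1249 -0.0211]
```

```bash
cat >> h.py <<'E'
def gen(th0,angs,C=C,r0=.07,r1=.07,az=175.5,off=(0,0),grip=255):
    "rows for angles (deg, + = clockwise travelled) from commanded azimuth th0; r0 = commanded radius now"
    a=np.radians(az);tx=np.array([np.cos(a),np.sin(a)]);ty=np.array([-np.sin(-0)*0+np.sin(a),-np.cos(a)])
    out=[]
    p0=r0*np.array([np.cos(np.radians(th0)),np.sin(np.radians(th0))])
    for x in angs:
        t=np.radians(th0-x); d=r1*np.array([np.cos(t),np.sin(t)])-p0+np.array(off)
        out.append(f"{d@tx:.4f} {d@ty:.4f} {x/36000:.4f} 0 0 0 {grip}")
    print("; ".join(out))
def tang(s,C=C):
    d=s["ee_pos"][:2]-C;th=np.arctan2(d[1],d[0]);F=s["contact_force"]
    rr=np.array([np.cos(th),np.sin(th)]);tt=np.array([np.sin(th),-np.cos(th)]) # cw
    print("r",np.hypot(*d),"th",np.degrees(th),"z",s["ee_pos"][2],"load(ccw)",-F[:2]@tt,"rad",F[:2]@rr,"Fz",F[2])
E
python3 - <<'E'
from h import *
gen(170.1,[4,12,24,36,48,60,72,84,90],r0=.0695)
E
```

```text
-0.0001 0.0049 0.0001 0 0 0 255; -0.0024 0.0144 0.0003 0 0 0 255; -0.0082 0.0278 0.0007 0 0 0 255; -0.0167 0.0398 0.0010 0 0 0 255; -0.0275 0.0497 0.0013 0 0 0 255; -0.0401 0.0571 0.0017 0 0 0 255; -0.0539 0.0618 0.0020 0 0 0 255; -0.0685 0.0635 0.0023 0 0 0 255; -0.0758 0.0631 0.0025 0 0 0 255
```

Request:
{"api": "drive_tool", "payload": {
  "rows": "0 0.0049 0.0001 0 0 0 255; -0.0024 0.0144 0.0003 0 0 0 255; -0.0082 0.0278 0.0007 0 0 0 255; -0.0167 0.0398 0.001 0 0 0 255; -0.0275 0.0497 0.0013 0 0 0 255; -0.0401 0.0571 0.0017 0 0 0 255; -0.0539 0.0618 0.002 0 0 0 255; -0.0685 0.0635 0.0023 0 0 0 255; -0.0758 0.0631 0.0025 0 0 0 255"
}}

```text
t: 9.17
ee_pos: [0.6021, 0.1503, 0.2542]
tool_rot: [0.123, 3.137, -0.001]
contact_force: [-2.8, -1.2, 8.2]
width: 0.287
```

Run:
```python
from h import *
s,R=st();tang(s)
```

```text
t 9.1667 q [ 0.2453  0.4201  0.1603  1.3092 -0.0013  0.3236] p [0.6021 0.1503 0.2542] az 175.51515139042957 tz [ 0.002  -0.0008 -1.    ] F [-2.8305 -1.2039  8.2432] w 0.28707384035909067
r 0.07074879863985872 th 78.49523603306871 z 0.25421530854350194 load(ccw) 2.533539388802485 rad -1.7442865696247185 Fz 8.243187984844232
```

Run:
```python
from h import *
gen(79.,[6,18,30,42,54,66,78,90,102,114,120],r0=.0703)
```

```text
-0.0072 -0.0015 0.0002 0 0 0 255; -0.0211 -0.0062 0.0005 0 0 0 255; -0.0337 -0.0136 0.0008 0 0 0 255; -0.0445 -0.0235 0.0012 0 0 0 255; -0.0530 -0.0354 0.0015 0 0 0 255; -0.0588 -0.0488 0.0018 0 0 0 255; -0.0617 -0.0631 0.0022 0 0 0 255; -0.0616 -0.0778 0.0025 0 0 0 255; -0.0584 -0.0921 0.0028 0 0 0 255; -0.0524 -0.1054 0.0032 0 0 0 255; -0.0483 -0.1115 0.0033 0 0 0 255
```

Request:
{"api": "drive_tool", "payload": {
  "rows": "-0.0072 -0.0015 0.0001 0 0 0 255; -0.0211 -0.0062 0.0004 0 0 0 255; -0.0337 -0.0136 0.0007 0 0 0 255; -0.0445 -0.0235 0.001 0 0 0 255; -0.053 -0.0354 0.0013 0 0 0 255; -0.0588 -0.0488 0.0016 0 0 0 255; -0.0617 -0.0631 0.002 0 0 0 255; -0.0616 -0.0778 0.0023 0 0 0 255; -0.0584 -0.0921 0.0026 0 0 0 255; -0.0524 -0.1054 0.003 0 0 0 255; -0.0483 -0.1115 0.0031 0 0 0 255"
}}

```text
t: 10.08
ee_pos: [0.6404, 0.0342, 0.2509]
tool_rot: [0.125, 3.137, 0.0]
contact_force: [1.2, -0.2, 3.9]
width: 0.287
```

Run:
```python
from h import *
s,R=st();tang(s)
th=-41
gen(th,[6,18,30,42,54,66,78,90,102,114,120],r0=.0700)
```

```text
t 10.0833 q [0.0533 0.4592 0.2152 1.3249 0.0001 0.1328] p [0.6404 0.0342 0.2509] az 175.44364167453216 tz [ 0.0019  0.0002 -1.    ] F [ 1.2242 -0.2141  3.8632] w 0.286577613139549
r 0.07024442450232263 th -41.792878724160694 z 0.2509349392156599 load(ccw) 0.6561777169377115 rad 1.0553793351569225 Fz 3.8631866050377432
0.0047 -0.0057 0.0002 0 0 0 255; 0.0156 -0.0154 0.0005 0 0 0 255; 0.0284 -0.0226 0.0008 0 0 0 255; 0.0423 -0.0270 0.0012 0 0 0 255; 0.0569 -0.0284 0.0015 0 0 0 255; 0.0714 -0.0267 0.0018 0 0 0 255; 0.0853 -0.0221 0.0022 0 0 0 255; 0.0979 -0.0146 0.0025 0 0 0 255; 0.1087 -0.0047 0.0028 0 0 0 255; 0.1172 0.0072 0.0032 0 0 0 255; 0.1205 0.0137 0.0033 0 0 0 255
```

Request:
{"api": "drive_tool", "payload": {
  "rows": "0.0047 -0.0057 0.0002 0 0 0 255; 0.0156 -0.0154 0.0005 0 0 0 255; 0.0284 -0.0226 0.0008 0 0 0 255; 0.0423 -0.027 0.0012 0 0 0 255; 0.0569 -0.0284 0.0015 0 0 0 255; 0.0714 -0.0267 0.0018 0 0 0 255; 0.0853 -0.0221 0.0022 0 0 0 255; 0.0979 -0.0146 0.0025 0 0 0 255; 0.1087 -0.0047 0.0028 0 0 0 255; 0.1172 0.0072 0.0032 0 0 0 255"
}}

```text
t: 10.92
ee_pos: [0.5248, 0.0523, 0.2478]
tool_rot: [0.123, 3.135, 0.003]
contact_force: [8.7, 2.3, -0.6]
width: 0.289
```

Run:
```python
from h import *
s,R=st();tang(s)
th=-155
gen(th,[12,24,36,48,60,72],r0=.0700)
```

```text
t 10.9167 q [ 0.0987  0.2542 -0.1029  1.2089  0.0011  0.1774] p [0.5248 0.0523 0.2478] az 175.49486731577483 tz [ 0.0047  0.0015 -1.    ] F [ 8.6694  2.3439 -0.5921] w 0.28937089828276275
r 0.06936950511233243 th -155.58846331771002 z 0.24776779883859995 load(ccw) 1.4485898849754442 rad -8.863076959477878 Fz -0.5921029584905211
0.0058 0.0134 0.0003 0 0 0 255; 0.0088 0.0278 0.0007 0 0 0 255; 0.0086 0.0424 0.0010 0 0 0 255; 0.0055 0.0567 0.0013 0 0 0 255; -0.0006 0.0700 0.0017 0 0 0 255; -0.0093 0.0818 0.0020 0 0 0 255
```

```bash
sed -i 's/^C=np.*/C=np.array([.5885,.081]); RAD=.07/' h.py
python3 - <<'E'
from h import *
s,R=st();tang(s)
gen(-155,[12,24,36,48,60,72,84,96,108],r0=.0718,r1=.07)
E
```

```text
t 10.9167 q [ 0.0987  0.2542 -0.1029  1.2089  0.0011  0.1774] p [0.5248 0.0523 0.2478] az 175.49486731577483 tz [ 0.0047  0.0015 -1.    ] F [ 8.6694  2.3439 -0.5921] w 0.28937089828276275
r 0.06982511112034163 th -155.7580275353763 z 0.24776779883859995 load(ccw) 1.4223537120259135 rad -8.867325175179204 Fz -0.5921029584905211
0.0043 0.0143 0.0003 0 0 0 255; 0.0072 0.0286 0.0007 0 0 0 255; 0.0071 0.0433 0.0010 0 0 0 255; 0.0039 0.0576 0.0013 0 0 0 255; -0.0022 0.0709 0.0017 0 0 0 255; -0.0109 0.0826 0.0020 0 0 0 255; -0.0218 0.0923 0.0023 0 0 0 255; -0.0346 0.0996 0.0027 0 0 0 255; -0.0485 0.1040 0.0030 0 0 0 255
```

Request:
{"api": "drive_tool", "payload": {
  "rows": "0.0043 0.0143 0.0003 0 0 0 255; 0.0072 0.0286 0.0007 0 0 0 255; 0.0071 0.0433 0.001 0 0 0 255; 0.0039 0.0576 0.0013 0 0 0 255; -0.0022 0.0709 0.0017 0 0 0 255; -0.0109 0.0826 0.002 0 0 0 255; -0.0218 0.0923 0.0023 0 0 0 255; -0.0346 0.0996 0.0027 0 0 0 255; -0.0485 0.104 0.003 0 0 0 255"
}}

```text
t: 11.67
ee_pos: [0.5791, 0.151, 0.2447]
tool_rot: [-0.123, -3.137, 0.003]
contact_force: [-2.4, -5.3, 8.9]
width: 0.287
```

Run:
```python
from h import *
s,R=st();tang(s)
gen(-155-108,[12,24,36,48,60,72,84,96,108],r0=.07,r1=.07)
```

```text
t 11.6667 q [ 0.2559  0.3854  0.0811  1.269  -0.0015  0.334 ] p [0.5791 0.151  0.2447] az 175.5266999968276 tz [-0.002 -0.002 -1.   ] F [-2.3626 -5.2578  8.8719] w 0.2873115101848691
r 0.07065550059659406 th 97.66374018905161 z 0.24469690987273604 load(ccw) 3.0426236257321575 rad -4.895763505524925 Fz 8.871922040507107
-0.0146 0.0014 0.0003 0 0 0 255; -0.0291 -0.0003 0.0007 0 0 0 255; -0.0430 -0.0049 0.0010 0 0 0 255; -0.0556 -0.0123 0.0013 0 0 0 255; -0.0664 -0.0222 0.0017 0 0 0 255; -0.0749 -0.0341 0.0020 0 0 0 255; -0.0807 -0.0475 0.0023 0 0 0 255; -0.0836 -0.0619 0.0027 0 0 0 255; -0.0835 -0.0765 0.0030 0 0 0 255
```

Run:
```python
from h import *
gen(-155-108,[12,24,36,48,60,72],r0=.0708,r1=.07)
```

```text
-0.0147 0.0006 0.0003 0 0 0 255; -0.0293 -0.0010 0.0007 0 0 0 255; -0.0431 -0.0057 0.0010 0 0 0 255; -0.0558 -0.0131 0.0013 0 0 0 255; -0.0665 -0.0230 0.0017 0 0 0 255; -0.0750 -0.0349 0.0020 0 0 0 255
```

Request:
{"api": "drive_tool", "payload": {
  "rows": "-0.0147 0.0006 0.0002 0 0 0 255; -0.0293 -0.001 0.0006 0 0 0 255; -0.0431 -0.0057 0.0009 0 0 0 255; -0.0558 -0.0131 0.0012 0 0 0 255; -0.0665 -0.023 0.0016 0 0 0 255; -0.075 -0.0349 0.0019 0 0 0 255"
}}

```text
t: 12.17
ee_pos: [0.6518, 0.1123, 0.2428]
tool_rot: [-0.121, -3.138, -0.005]
contact_force: [-4.6, 2.3, 8.4]
width: 0.29
```

Run:
```python
from h import *
s,R=st();tang(s)
gen(25,[12,24,36,48,60,72],r0=.07,r1=.07)
```

```text
t 12.1667 q [0.1688 0.5009 0.264  1.3346 0.0036 0.2457] p [0.6518 0.1123 0.2428] az 175.59427404975023 tz [-0.0014  0.0035 -1.    ] F [-4.5694  2.3194  8.4458] w 0.28988660668566607
r 0.07055776320772078 th 26.304466758327422 z 0.2427573559217591 load(ccw) 4.104153733490107 rad -3.068423188933919 Fz 8.445816317172346
-0.0058 -0.0134 0.0003 0 0 0 255; -0.0088 -0.0278 0.0007 0 0 0 255; -0.0086 -0.0424 0.0010 0 0 0 255; -0.0055 -0.0567 0.0013 0 0 0 255; 0.0006 -0.0700 0.0017 0 0 0 255; 0.0093 -0.0818 0.0020 0 0 0 255
```

Request:
{"api": "drive_tool", "payload": {
  "rows": "-0.0062 -0.0134 0.0003 0 0 0 255; -0.0092 -0.0278 0.0006 0 0 0 255; -0.009 -0.0424 0.0009 0 0 0 255; -0.0059 -0.0567 0.0012 0 0 0 255"
}}

```text
t: 12.5
ee_pos: [0.6546, 0.0574, 0.2415]
tool_rot: [0.12, 3.138, 0.014]
contact_force: [2.7, 11.8, 4.3]
width: 0.291
```

Run:
```python
from h import *
s,R=st();tang(s)
gen(-23,[10,20,30,40,50,60],r0=.07,r1=.07)
```

```text
t 12.5 q [0.0831 0.49   0.2424 1.3205 0.0088 0.1595] p [0.6546 0.0574 0.2415] az 175.6262426269994 tz [ 0.002  0.009 -1.   ] F [ 2.6626 11.7909  4.3247] w 0.29146628557251797
r 0.07020738576318936 th -19.659653546338813 z 0.24154124325786244 load(ccw) 11.999369459346205 rad -1.4594439346952677 Fz 4.324679626952042
0.0049 -0.0112 0.0003 0 0 0 255; 0.0116 -0.0214 0.0006 0 0 0 255; 0.0200 -0.0302 0.0008 0 0 0 255; 0.0298 -0.0375 0.0011 0 0 0 255; 0.0407 -0.0429 0.0014 0 0 0 255; 0.0524 -0.0464 0.0017 0 0 0 255
```

Request:
{"api": "drive_tool", "payload": {
  "rows": "0 0 0 0 0 0 255; 0 0 0 0 0 0 255"
}}

```text
t: 12.67
ee_pos: [0.6542, 0.0564, 0.2415]
tool_rot: [0.122, 3.138, 0.011]
contact_force: [2.6, 7.0, 4.1]
width: 0.29
```

Run:
```python
from h import *
s,R=st();tang(s)
```

```text
t 12.6667 q [0.0827 0.4895 0.2414 1.3204 0.0068 0.1605] p [0.6542 0.0564 0.2415] az 175.54425615634574 tz [ 0.0017  0.0069 -1.    ] F [2.5726 7.006  4.0888] w 0.2897423417426545
r 0.07016575912960366 th -20.531909438707153 z 0.24152062455088746 load(ccw) 7.4632054697109105 rad -0.04806279170723543 Fz 4.088804244611486
```

Request:
{"api": "drive_tool", "payload": {
  "rows": "0.0006 -0.0012 0 0 0 0 255; 0.0012 -0.0024 0.0001 0 0 0 255; 0.0018 -0.0036 0.0001 0 0 0 255"
}}

```text
t: 12.92
ee_pos: [0.6535, 0.0549, 0.2416]
tool_rot: [0.119, 3.135, 0.014]
contact_force: [7.0, 10.5, 2.3]
width: 0.287
```

Run:
```python
from h import *
s,R=st();tang(s)
```

```text
t 12.9167 q [0.0795 0.4856 0.235  1.3151 0.0087 0.1554] p [0.6535 0.0549 0.2416] az 175.65148137927252 tz [ 0.0044  0.009  -0.9999] F [ 7.0291 10.5009  2.3466] w 0.28686446047973446
r 0.07010428860221588 th -21.893916091601156 z 0.24155667158251928 load(ccw) 12.364604663030669 rad 2.6064433424697273 Fz 2.346566479046062
```

Run:
```python
from h import *
a=[-0,-6]+[-6-12*i for i in range(1,16)]
print(a[-1]);gen(-26,a,r0=.07,r1=.07)
```

```text
-186
0.0000 0.0000 0.0000 0 0 0 255; -0.0023 0.0069 -0.0002 0 0 0 255; -0.0047 0.0214 -0.0005 0 0 0 255; -0.0041 0.0360 -0.0008 0 0 0 255; -0.0004 0.0502 -0.0012 0 0 0 255; 0.0061 0.0633 -0.0015 0 0 0 255; 0.0152 0.0747 -0.0018 0 0 0 255; 0.0265 0.0840 -0.0022 0 0 0 255; 0.0395 0.0908 -0.0025 0 0 0 255; 0.0536 0.0947 -0.0028 0 0 0 255; 0.0682 0.0956 -0.0032 0 0 0 255; 0.0827 0.0934 -0.0035 0 0 0 255; 0.0964 0.0883 -0.0038 0 0 0 255; 0.1087 0.0804 -0.0042 0 0 0 255; 0.1191 0.0702 -0.0045 0 0 0 255; 0.1272 0.0580 -0.0048 0 0 0 255; 0.1326 0.0444 -0.0052 0 0 0 255
```

Request:
{"api": "drive_tool", "payload": {
  "rows": "0 0 0 0 0 0 255; -0.0023 0.0069 -0.0002 0 0 0 255; -0.0047 0.0214 -0.0005 0 0 0 255; -0.0041 0.036 -0.0008 0 0 0 255; -0.0004 0.0502 -0.0012 0 0 0 255; 0.0061 0.0633 -0.0015 0 0 0 255; 0.0152 0.0747 -0.0018 0 0 0 255; 0.0265 0.084 -0.0022 0 0 0 255; 0.0395 0.0908 -0.0025 0 0 0 255; 0.0536 0.0947 -0.0028 0 0 0 255; 0.0682 0.0956 -0.0032 0 0 0 255; 0.0827 0.0934 -0.0035 0 0 0 255; 0.0964 0.0883 -0.0038 0 0 0 255; 0.1087 0.0804 -0.0042 0 0 0 255; 0.1191 0.0702 -0.0045 0 0 0 255; 0.1272 0.058 -0.0048 0 0 0 255; 0.1326 0.0444 -0.0052 0 0 0 255"
}}

```text
t: 14.33
ee_pos: [0.5227, 0.1052, 0.2465]
tool_rot: [0.121, 3.138, 0.001]
contact_force: [5.2, 0.6, 0.7]
width: 0.292
```

Run:
```python
from h import *
s,R=st();tang(s)
gen(160,[-12*i for i in range(1,16)]+[-184,-184],r0=.07,r1=.07)
```

```text
t 14.3333 q [ 0.1983  0.267  -0.0884  1.2138  0.0004  0.2756] p [0.5227 0.1052 0.2465] az 175.5730274094379 tz [ 0.0015  0.0007 -1.    ] F [5.2036 0.6449 0.6623] w 0.2919783208725918
r 0.0700701837326232 th 159.81593227932396 z 0.2465362205389928 load(ccw) -2.400760398929223 rad -4.661472722798991 Fz 0.6622720843890939
0.0024 -0.0144 -0.0003 0 0 0 255; 0.0018 -0.0291 -0.0007 0 0 0 255; -0.0019 -0.0432 -0.0010 0 0 0 255; -0.0084 -0.0563 -0.0013 0 0 0 255; -0.0175 -0.0678 -0.0017 0 0 0 255; -0.0288 -0.0771 -0.0020 0 0 0 255; -0.0418 -0.0838 -0.0023 0 0 0 255; -0.0559 -0.0877 -0.0027 0 0 0 255; -0.0705 -0.0886 -0.0030 0 0 0 255; -0.0850 -0.0865 -0.0033 0 0 0 255; -0.0987 -0.0814 -0.0037 0 0 0 255; -0.1110 -0.0735 -0.0040 0 0 0 255; -0.1215 -0.0632 -0.0043 0 0 0 255; -0.1295 -0.0510 -0.0047 0 0 0 255; -0.1349 -0.0374 -0.0050 0 0 0 255; -0.1360 -0.0327 -0.0051 0 0 0 255; -0.1360 -0.0327 -0.0051 0 0 0 255
```

Request:
{"api": "drive_tool", "payload": {
  "rows": "0.0018 -0.0144 -0.0003 0 0 0 255; 0.001 -0.0291 -0.0007 0 0 0 255; -0.0027 -0.0432 -0.001 0 0 0 255; -0.0092 -0.0563 -0.0013 0 0 0 255; -0.0183 -0.0678 -0.0017 0 0 0 255; -0.0296 -0.0771 -0.002 0 0 0 255; -0.0426 -0.0838 -0.0023 0 0 0 255; -0.0564 -0.0877 -0.0027 0 0 0 255; -0.0707 -0.0886 -0.003 0 0 0 255; -0.085 -0.0865 -0.0033 0 0 0 255; -0.0987 -0.0814 -0.0037 0 0 0 255; -0.111 -0.0735 -0.004 0 0 0 255; -0.1215 -0.0632 -0.0043 0 0 0 255; -0.1295 -0.051 -0.0047 0 0 0 255; -0.1349 -0.0374 -0.005 0 0 0 255; -0.136 -0.0327 -0.0051 0 0 0 255; -0.136 -0.0327 -0.0051 0 0 0 255"
}}

```text
t: 15.75
ee_pos: [0.656, 0.0618, 0.2516]
tool_rot: [-0.122, -3.139, 0.0]
contact_force: [0.7, 0.9, 5.4]
width: 0.29
```

Run:
```python
from h import *
from station import camera
s,R=st();tang(s)
c=camera("wrist");cv2.imwrite("pics/wrist4.png",c["frame"][:,:,::-1])
```

```text
t 15.75 q [ 0.094   0.4946  0.2761  1.3527 -0.      0.1717] p [0.656  0.0618 0.2516] az 175.54528156777047 tz [-0.0004 -0.0001 -1.    ] F [0.728  0.8783 5.3905] w 0.289903629396271
r 0.07016150080986189 th -15.868574109648518 z 0.25162866636401504 load(ccw) 1.0438711603424566 rad 0.46015422393235733 Fz 5.390453906394524
```

View pics/wrist4.png

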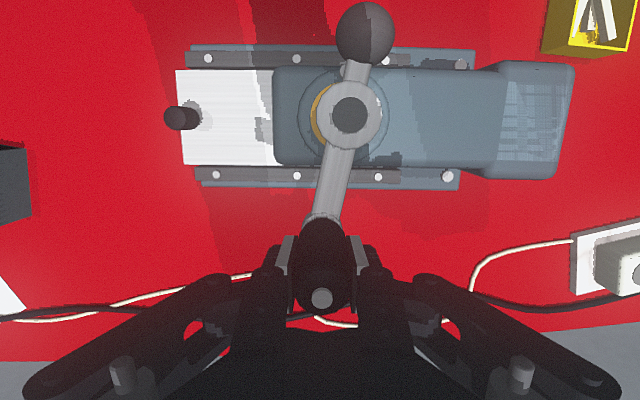

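The grip is held at pixel (322,270). The crank is one turn back, with no load on it. I'll let go and rise.

Request:
{"api": "drive_tool", "payload": {
  "rows": "0 0 0 0 0 0 150; 0 0 0 0 0 0 80; 0 0 0 0 0 0 30; 0 0 0 0 0 0 0; 0 0 0 0 0 0 0; 0 0 -0.03 0 0 0 0; 0 0 -0.06 0 0 0 0; 0 0 -0.09 0 0 0 0; 0 0 -0.11 0 0 0 0; 0.03 0 -0.12 0 0 0 0; 0.06 -0.03 -0.12 0 0 0 0; 0.08 -0.06 -0.12 0 0 0 0; 0.1 -0.09 -0.12 0 0 0 0; 0.12 -0.12 -0.12 0 0 0 0; 0.14 -0.15 -0.12 0 0 0 0; 0.16 -0.18 -0.12 0 0 0 0; 0.18 -0.21 -0.12 0 0 0 0; 0.18 -0.21 -0.12 0 0 0 0"
}}

```text
t: 17.3
ee_pos: [0.4553, -0.138, 0.3724]
tool_rot: [-0.133, -3.137, 0.004]
contact_force: [-0.2, 0.2, 0.1]
width: 1.004
```

Run:
```python
from h import *
from station import camera
s,R=st()
c=camera("wrist");cv2.imwrite("pics/wrist5.png",c["frame"][:,:,::-1])
c=camera("scene");f=c["frame"][:,:,::-1];a=f[185:325,255:415]; cv2.imwrite("pics/scz5.png",cv2.resize(a,None,fx=4,fy=4,interpolation=cv2.INTER_CUBIC));cv2.imwrite("pics/scene5.png",f)
c=camera("top");cv2.imwrite("pics/top5.png",c["frame"][:,:,::-1])
```

```text
t 17.3 q [-0.2924  0.1539  0.0879  1.5055 -0.0029 -0.2073] p [ 0.4553 -0.138   0.3724] az 175.12730862737334 tz [-0.0015 -0.0026 -1.    ] F [-0.1881  0.2264  0.07  ] w 1.004011457465217
```

View pics/scz5.png

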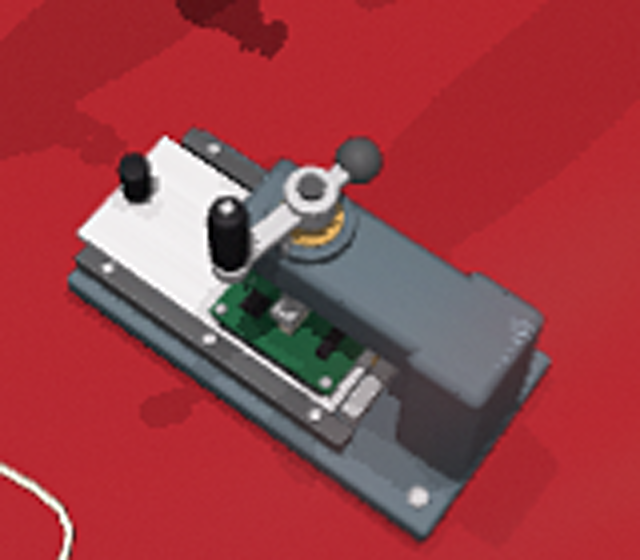

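View pics/wrist5.png

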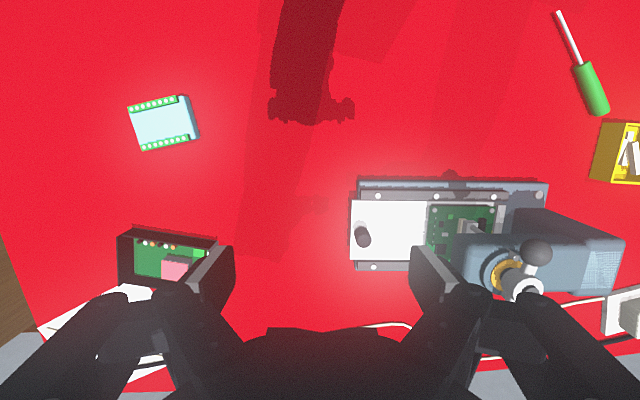

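View pics/scene5.png

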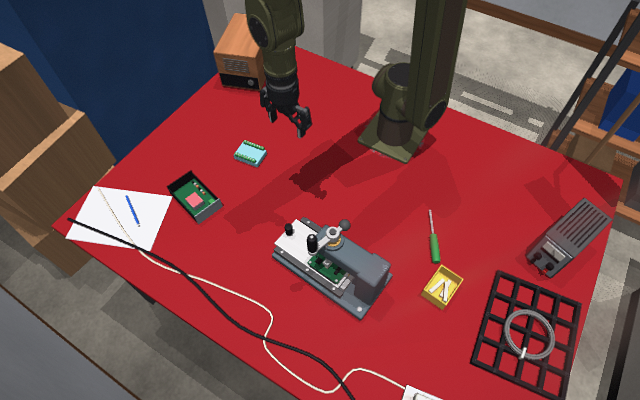

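Run:
```python
from station import workorder
print(workorder.close_job())
```

```text
the job is handed in; nothing more can be done
None
```

The press job was carried out to the end and handed in at about 17.3 s of the 64 s allowed; no verdict is reported, so the checks below are my own.

- **Shuttle:** I gripped the knob and pushed the shuttle about 42 mm to its stop. The push force rose to about 13.6 N there. In the last pictures the knob and shuttle are still in the home position.
- **Pressing:** I wound the crank clockwise about 1.5 turns. The load at the grip went from about 1–2.5 N idle, through 3–4 N while the pins went in, to about 12 N once it bottomed. It read 7.5 N held still and 12.4 N on a short slow push at the end. This is slightly above the requested 10 N and below the 16 N limit.
- **Backing off:** I wound back one full turn. The grip rose 10.1 mm and the load fell back to idle.
- **Letting go:** The gripper is open and clear, with its force reading near zero. The bin, screwdriver, module and terminal block look unmoved in the final scene picture.

**Not checked directly:** the connector and foot are hidden under the press head, so I did not see the seated height or the gap. I infer seating from the steady load rise. I estimate the gap at about 9 mm, from the thread lead less some springback.

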